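Cast bracket out of the mould and home in the drilling jig

ROBOT

A 6-joint arm with a two-finger parallel gripper is mounted at the origin on a cart in front of the work surface, level with it; the furniture and walls round the work are solid. World frame = base frame: x ahead of the robot, y to its left, z up, the work surface at z = 0. Lengths are in m, angles in rad, forces in N, time in s.
With the tool pointing down it reaches from about 0.35 to 0.975 m from the base axis. Payload 17.4 kg.
Tool frame: the origin (TCP) lies between the finger pads, 19 mm behind the fingertips; this is the grasp point; z points along the fingers, y is the line along which they close (so a half turn about z gives the same grasp; the last joint's range is limited). The gripper opens to 85 mm and grips with 20 to 120 N. Pads are 22 mm wide; open, the fingers measure 114 mm over their backs; the gripper's body (76 mm by 85 mm) begins 54 mm behind the grasp point. The pads swing forward as they close: fully open they stand 13 mm farther back than shut.
Start: joints at [1.238, 0.116, 1.442, -0, 1.584, -0.038], TCP at [0.196, 0.646, 0.25] pointing down, gripper open.
Joint ranges: [-2.83, 2.83], [-0.83, 2.19], [0.07, 2.5], [-1.14, 4.28], [0.01, 3], [-2.97, 2.97]. Speed limits (rad/s): [1.89, 1.89, 2.22, 3.14, 3.14, 3.14].

INTERFACE

Orientations are given as [roll, pitch, yaw] about the fixed x, y, z axes, in that order (R = Rz(yaw) Ry(pitch) Rx(roll)).
In Python, from workcell import manip, optics, recognise gives the robot as it stands.
- The arm moves only by the tool move_arm, never from a script. Its argument "rows" is text: rows parted by semicolons, each of 5 numbers parted by spaces: the finger opening in m, from 0 to 0.0854, then the shift along the tool's x, y, z in m, then the turn about the tool's z in degrees. A call has 1 to 10 rows; each row shifts and turns the commanded pose from where the row before left it, along the tool's axes as they then stand; what a row does not reach is not made up. A row lasts 1/12 s, in which the tool goes at most 41.7 mm and 7.16 degrees, less where a joint would pass 70% of its speed; a pose out of reach is approached as far as the arm can. A call is refused whole if a number of a shift passes 0.0417 or a number of a turn 7.16, either way. A call with a gripper value outside its range is refused whole. The fingers move at their own pace and stop on an object; the grip force is fixed at half the most. Time passes only in rows, so rows that do not move let the fingers close. It gives the time, the measured TCP pose, the force, the opening and the grip force at its end, in the units of the state.
- manip.get_obs(): the state, without advancing time (a new reading comes with each control period).
- optics.read_camera(name): name is "side" or "top" or "wrist"; returns a dict with "color" (420x560x3 uint8, red, green, blue), "vfov" (degrees; the focal length in pixels is half the picture's height over the tangent of half this angle, whatever the lens; pixels are square), "cx", "cy" (the principal point, pixels), "distortion" ([k1, k2, p1, p2, k3] as OpenCV has them; the pictures are not rectified), "rvec" (rotation vector, rad) and "tvec" (3), from world to camera coordinates, as OpenCV has them. Camera axes: x right, y down, z forward; pixel columns grow to the right and rows downward; lengths in m; the calibration is good to about 2 mm. A picture is of the moment at which its call begins. There is no depth.
- manip.job_done(): hands the job in; it is judged then, once.
Trained networks look in a picture, given as the dict that the camera call returned (one of the last four; its "shot" number tells which), for a name from the list of things; names that differ only in an ending like _2 or _b are one class to them, and where a whole thing is asked for, a point or a joint stands for the part that bears it (a point fixed in the world has none). Each returns a list of dicts, best first, with "conf" (0 to 1); they miss things now and then, are a little off and sometimes report something else, mostly with a low value. They report only what shows in the picture. A call takes as long as a camera call. They do not tell look-alikes from the thing itself.
- recognise(query, picture): "at" ([column, row] as shares, 0 to 1, of the picture: columns of its width, rows of its height, amid what is visible of it).
The state is a dict: "time_s": time; "joints": joint angles; "joint_velocities": joint speeds; "joint_torque": joint torques, N m; "position": TCP position; "ee_rot": TCP orientation; "ft_force": force on the tool from outside, world axes, zero at the start; "wrist_torque": the same for the moment, N m; "grip_width": finger opening in m; "grip_force": force on a finger pad.
Only numpy, scipy, OpenCV 4.12 (cv2) and the standard library are available. Lean on these libraries where they do the work, as an engineer would, in place of code of your own. Each camera call takes 0.05 s, during which the arm holds its last target. There are 200 camera calls.

TASK

Lift the cast bracket out of its open mould, lay it flat on the board of the drilling jig with its long side along the long stop, and press it home into the corner so that it bears on the long stop and the short stop at once. Finish while still holding it there, pressed against both stops as if for the drill: do not let go. Leave the sanding block, the marking gauge and the pencil alone.

Things in the scene. Friction and masses are not known exactly. Their poses are not given: they have to be found in the camera images.
- bracket: cast aluminium bracket, loose, about 0.28 kg: foot 60 (x) x 80 (y) x 16 mm thick, with an upright rib in its middle, 18 mm thick (x), 46 mm long (y), reaching 50 mm over the underside; the same when turned half round. Origin: centre of the foot's underside, z up. At the start it lies in the mould's cavity, axes along the mould's
- bracket_rib (a point): point in the middle of the bracket's rib, 38 mm over its underside: TCP position for gripping the rib across its 18 mm thickness with the fingers pointing down (fingertips then end 3 mm over the foot)
- mould: open casting mould, fixed: dark steel block 104 (x) x 124 (y) x 28 mm high with an open cavity 64 (x) x 84 (y) x 12 mm deep, floor 16 mm over the table: the bracket lies in it with 2 mm of room all round, its foot 4 mm proud. Origin: centre of the underside, on the table; turned by up to 0.35 rad; to the left or right of the jig
- jig: drilling jig, fixed: waxed plywood board 130 (x) x 160 (y) x 18 mm thick with two aluminium stops on it, square to one another, 26 mm high over the board. Origin: centre of the board's underside, on the table; x points to the long stop (away from the robot), y to the short stop (left); turned by up to 0.35 rad. The foot slides on board and stops with friction about 0.25
- long_stop: the long stop of the jig, rigid and fixed: a bar 116 mm long (jig y), 14 mm thick (jig x); its bearing face looks to jig -x and lies at jig x = +45 mm, from jig y = -68 to +48 mm. Origin: centre of its underside, 7 mm behind the face
- short_stop: the short stop of the jig, rigid and fixed: a bar 58 mm long (jig x), 14 mm thick (jig y); its bearing face looks to jig -y and lies at jig y = +60 mm, from jig x = -25 to +33 mm. Origin: centre of its underside, 7 mm behind the face
- jig_corner (a point): the point on the top of the jig's board (18 mm over the table) where the planes of the two bearing faces meet. A bracket fully home has its centre 30 mm from it towards jig -x and 40 mm towards jig -y
- sanding_block: bystander: wooden sanding block 63 x 112 x 33 mm, lying on the table; leave alone
- marking_gauge: bystander: wooden marking gauge 62 x 200 x 63 mm, lying on the table; leave alone
- pencil: bystander: pencil 150 mm long, lying on the table; leave alone
Not all that is in view belongs to the job. Several things have the shape of the bracket; the one meant has the colours described above.

How it is judged:
By the outcome, as a careful person would: the job done as asked, in the order asked, and still so for the second after the job is handed in, while the arm keeps its last pose, push and grip.
It also fails if it takes over 51 s, if anything falls off the work surface, if the arm or the gripper's body presses on something with over 40 N, if the wrist force passes 120 N, or if a joint passes its speed limit or range.

## Working session

There is one attempt and no reset: what is moved stays moved. The work goes in short steps, Python scripts to look and compute and a tool call to move; the robot and the scene stay as the last step left them, time stands still between calls to the robot, and variables do not carry over. Pictures are saved under pics/ and viewed, at most 10 in all, crops included, and the job is handed in when it is done.

Besides the shell and the picture viewer there is one more tool, called after "Call:" as name(argument=value, ...), one argument or row to a line, values as JSON. move_arm: Moves the arm, as the interface text tells. Its arguments: {"type":"object","properties":{"rows":{"type":"string"}},"required":["rows"]}

```bash
mkdir -p pics; cat > h.py <<'E'
import numpy as np, cv2
from workcell import manip, optics, recognise
def K(p):
    h,w=p["color"].shape[:2]; f=h/2/np.tan(np.radians(p["vfov"])/2)
    return np.array([[f,0,p["cx"]],[0,f,p["cy"]],[0,0,1.]])
def ray(p,uv):
    n=cv2.undistortPoints(np.array([[uv]],float),K(p),np.array(p["distortion"],float))[0,0]
    R=cv2.Rodrigues(np.array(p["rvec"],float))[0]; t=np.array(p["tvec"],float).ravel()
    d=R.T@np.array([n[0],n[1],1]); return -R.T@t, d/np.linalg.norm(d)
def onz(p,uv,z):
    c,d=ray(p,uv); return c+d*(z-c[2])/d[2]
def proj(p,X):
    return cv2.projectPoints(np.array(X,float).reshape(-1,3),np.array(p["rvec"],float),np.array(p["tvec"],float),K(p),np.array(p["distortion"],float))[0].reshape(-1,2)
def tri(rs):
    A=sum(np.eye(3)-np.outer(d,d) for c,d in rs); b=sum((np.eye(3)-np.outer(d,d))@c for c,d in rs)
    return np.linalg.solve(A,b)
def save(p,n): cv2.imwrite("pics/"+n,p["color"][:,:,::-1])
E
python3 - <<'E'
from h import *
for c in ["top","side"]:
    p=optics.read_camera(c); save(p,c+"0.png"); print(c, ray(p,(280,210)))
    for q in ["bracket","bracket_rib","mould","jig","long_stop","short_stop","jig_corner"]:
        r=recognise(q,p)
        for k in r[:4]:
            uv=(k["at"][0]*560,k["at"][1]*420); print(q,np.round(uv),round(k["conf"],2),np.round(onz(p,uv,.03),3))
print(manip.get_obs())
E
```

```text
top (array([ 0.4411029 , -0.00393372,  1.21577856]), array([ 0.08684924,  0.01246634, -0.99614346]))
bracket [287. 250.] 0.59 [ 0.422 -0.013  0.03 ]
bracket [141. 244.] 0.52 [0.434 0.435 0.03 ]
bracket_rib [284. 248.] 0.92 [ 0.429 -0.005  0.03 ]
bracket_rib [423. 179.] 0.73 [ 0.648 -0.438  0.03 ]
bracket_rib [334. 229.] 0.55 [ 0.489 -0.157  0.03 ]
mould [287. 253.] 0.69 [ 0.412 -0.012  0.03 ]
jig [350. 233.] 0.64 [ 0.478 -0.208  0.03 ]
jig [363. 156.] 0.2 [ 0.718 -0.248  0.03 ]
long_stop [361. 217.] 0.74 [ 0.526 -0.241  0.03 ]
short_stop [335. 226.] 0.65 [ 0.497 -0.161  0.03 ]
short_stop [348. 236.] 0.53 [ 0.468 -0.201  0.03 ]
jig_corner [144. 249.] 0.64 [0.418 0.425 0.03 ]
side (array([ 0.442468  , -0.77090239,  0.77153857]), array([ 0.10271581,  0.71701941, -0.68944371]))
bracket [231. 218.] 0.83 [ 0.414 -0.016  0.03 ]
bracket [357. 362.] 0.63 [ 0.646 -0.449  0.03 ]
bracket [251. 279.] 0.17 [ 0.455 -0.224  0.03 ]
bracket_rib [237. 219.] 0.94 [ 0.433 -0.02   0.03 ]
bracket_rib [358. 364.] 0.6 [ 0.646 -0.453  0.03 ]
mould [238. 230.] 0.91 [ 0.432 -0.061  0.03 ]
jig [257. 277.] 0.55 [
[... 190 characters left out ...]
joints': array([ 1.23817700e+00,  1.16006375e-01,  1.44156923e+00, -4.13431539e-06,
        1.58396937e+00, -3.77935708e-02]), 'joint_velocities': array([-1.06522061e-03,  3.61531568e-04, -1.33726268e-03,  1.16930463e-03,
       -2.56139470e-03,  6.93064579e-05]), 'joint_torque': array([ 2.24874893e-03, -7.31649327e+01, -6.32646990e+01,  3.36538426e-05,
       -3.21378484e-04, -6.25919165e-05]), 'position': array([0.19615057, 0.64589783, 0.25001795]), 'ee_rot': array([3.14154516e+00, 5.93253341e-06, 2.84676684e+00]), 'ft_force': array([ 0.1938285 ,  0.80469131, -0.51319608]), 'wrist_torque': array([-0.00818487, -0.0580481 ,  0.03284426]), 'grip_force': 0.0, 'grip_width': 0.08561105236870038}
```

View images.

```bash
python3 - <<'E'
import cv2
for n,(x0,x1,y0,y1) in {"top":(100,460,120,320),"side":(150,420,160,400)}.items():
    a=cv2.imread(f"pics/{n}0.png")[y0:y1,x0:x1]; s=min(800/(x1-x0),600/(y1-y0))
    cv2.imwrite(f"pics/{n}0c.png",cv2.resize(a,None,fx=s,fy=s,interpolation=cv2.INTER_CUBIC)); print(s)
E
```

```text
2.2222222222222223
2.5
```

View pics/top0c.png

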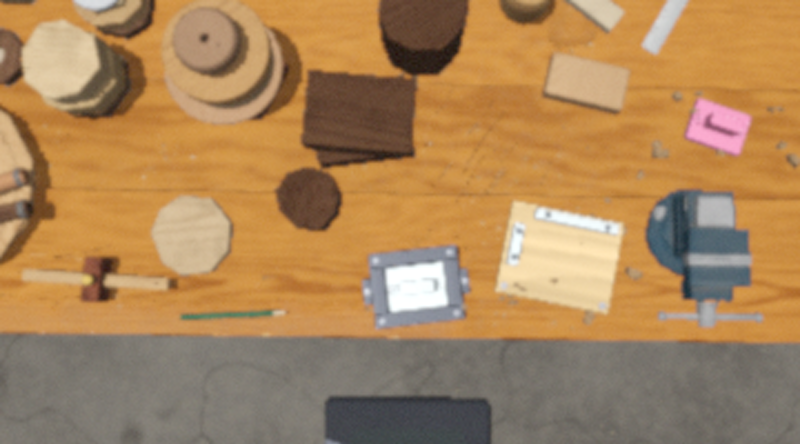

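View pics/side0c.png

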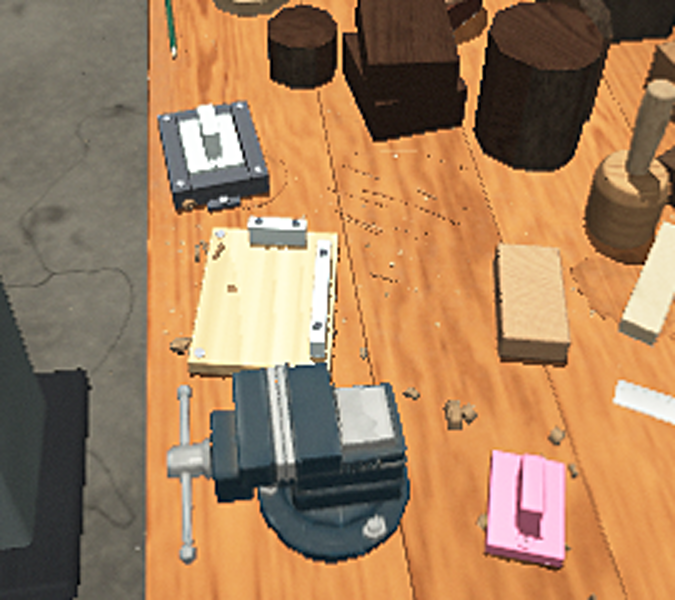

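Top crop: the white bracket is in the dark mould at full-image (287,249), with the jig to its right (long stop along the top, short stop at left). The pink one at full (423,176) is a decoy. Side crop confirms this; the vise stands just beyond the jig's far -y side. Moving over the mould.

Call:
move_arm(
  rows="0.085 -0.0207 -0.028 0 0;0.085 -0.0207 -0.028 0 0;0.085 -0.0207 -0.028 0 0;0.085 -0.0207 -0.028 0 0;0.085 -0.0207 -0.028 0 0;0.085 -0.0207 -0.028 0 0;0.085 -0.0207 -0.028 0 0;0.085 -0.0207 -0.028 0 0;0.085 -0.0207 -0.028 0 0;0.085 -0.0207 -0.028 0 0",
)

```text
time_s: 1.63
position: [0.3129, 0.3163, 0.2502]
ee_rot: [3.141, 0.0, 2.847]
ft_force: [0.8, -0.5, 0.5]
grip_width: 0.0853
grip_force: 0.0
```

Call:
move_arm(
  rows="0.085 -0.0207 -0.028 0 0;0.085 -0.0207 -0.028 0 0;0.085 -0.0207 -0.028 0 0;0.085 -0.0207 -0.028 0 0;0.085 -0.0207 -0.028 0 0;0.085 -0.0207 -0.028 0 0;0.085 -0.0207 -0.028 0 0;0.085 -0.0207 -0.028 0 0;0.085 -0.0207 -0.028 0 0;0.085 -0.0207 -0.028 0 0",
)

```text
time_s: 2.47
position: [0.4297, -0.0121, 0.2503]
ee_rot: [3.141, 0.001, 2.847]
ft_force: [-0.5, 0.0, -0.1]
grip_width: 0.0847
grip_force: 0.0
```

Call:
move_arm(
  rows="0.085 0 0 0 6.9;0.085 0 0 0 6.9;0.085 0 0 0 6.9;0.085 0 0 0 6.9;0.085 0 0 0 6.9;0.085 0 0 0 6.9;0.085 0 0 0 6.9;0.085 0 0 0 6.9;0.085 0 0 0 6.9;0.085 0 0 0 6.9",
)

```text
time_s: 3.3
position: [0.4295, -0.0102, 0.2501]
ee_rot: [3.141, 0.0, 1.637]
ft_force: [0.9, -0.1, -0.2]
grip_width: 0.0852
grip_force: 0.0
```

```bash
python3 - <<'E'
from h import *
import pickle
print(manip.get_obs()["position"],manip.get_obs()["ee_rot"])
p=optics.read_camera("wrist"); save(p,"w1.png"); pickle.dump(p,open("w1.pkl","wb"))
print(ray(p,(280,210)))
for q in ["bracket_rib","bracket","mould","jig","long_stop","short_stop"]:
    for k in recognise(q,p)[:3]:
        uv=(k["at"][0]*560,k["at"][1]*420); print(q,np.round(uv),round(k["conf"],2),np.round(onz(p,uv,.03),3))
E
```

```text
[ 0.42953363 -0.0102425   0.25012634] [3.14130469e+00 3.83738564e-05 1.63653900e+00]
(array([0.42576497, 0.06579331, 0.37528672]), array([ 0.02196275, -0.31206824, -0.9498058 ]))
bracket_rib [275. 172.] 0.62 [ 0.426 -0.006  0.03 ]
bracket [274. 176.] 0.79 [ 0.425 -0.011  0.03 ]
mould [300. 159.] 0.98 [0.451 0.01  0.03 ]
jig [301. 319.] 0.76 [ 0.469 -0.186  0.03 ]
long_stop [342. 343.] 0.6 [ 0.524 -0.218  0.03 ]
short_stop [321. 291.] 0.82 [ 0.489 -0.145  0.03 ]
```

View pics/w1.png

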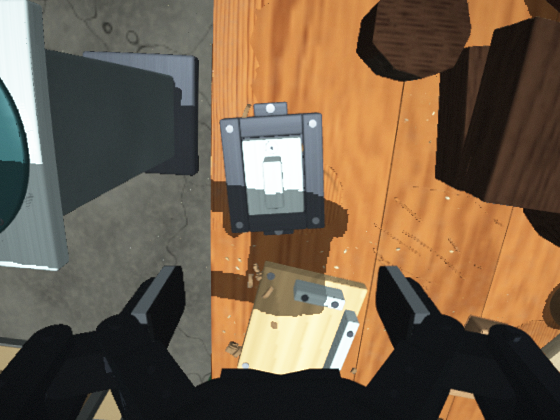

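Wrist view: mould top corners are about (220,121),(322,113),(326,228),(236,236), with the bracket foot at (243,139)-(303,213). The jig is partly hidden below, stops at (318,294) and (343,345). Taking a second view nearer the jig.

Call:
move_arm(
  rows="0.085 -0.04 0 0 0;0.085 -0.04 0 0 0;0.085 -0.04 0 0 0;0.085 -0.04 0 0 0;0.085 0 0 0 0",
)

```text
time_s: 4.07
position: [0.4407, -0.175, 0.2496]
ee_rot: [-3.141, 0.001, 1.64]
ft_force: [0.6, 0.0, -0.4]
grip_width: 0.0851
grip_force: 0.0
```

```bash
python3 - <<'E'
from h import *
import pickle
print(manip.get_obs()["position"],manip.get_obs()["ee_rot"])
p=optics.read_camera("wrist"); save(p,"w2.png"); pickle.dump(p,open("w2.pkl","wb"))
q=pickle.load(open("w1.pkl","rb"))
def crop(p,C,h,s):
    u,v=np.round(proj(p,C)[0]).astype(int); x0,y0=max(u-h,0),max(v-h,0)
    print(x0,y0); return cv2.resize(p["color"][y0:y0+2*h,x0:x0+2*h,::-1],None,fx=s,fy=s,interpolation=cv2.INTER_CUBIC)
a=crop(q,(.425,-.01,.03),66,3); b=crop(p,(.425,-.01,.03),66,3)
cv2.imwrite("pics/m.png",np.hstack([a[:,:395],b[:a.shape[0],:395]]) if b.shape[0]>=a.shape[0] else b)
cv2.imwrite("pics/j.png",crop(p,(.475,-.2,.03),85,3.5)); print(a.shape,b.shape)
E
```

```text
[ 0.4407226  -0.17495978  0.24955301] [-3.14060212e+00  1.04816208e-03  1.64032931e+00]
208 109
208 0
224 116
(396, 396, 3) (396, 396, 3)
```

View pics/m.png

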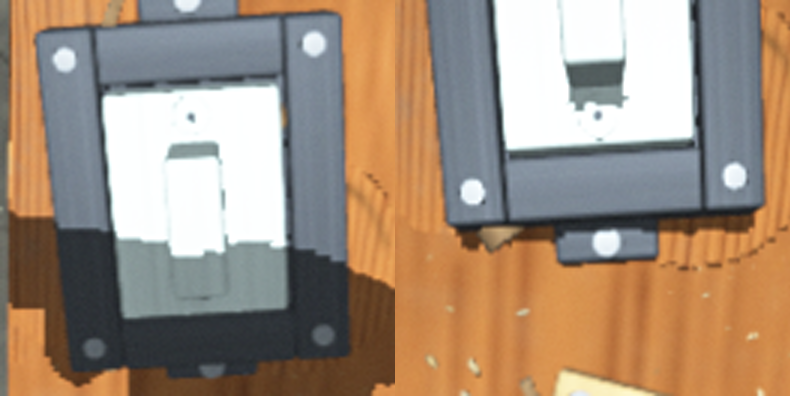

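View pics/j.png

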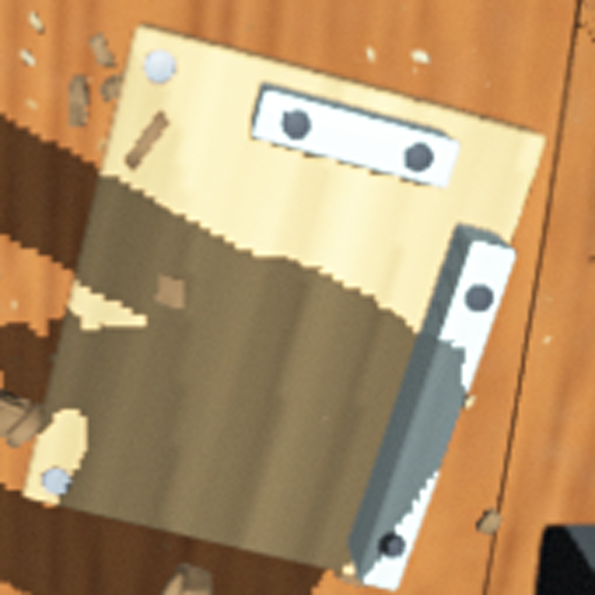

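Left/right crops: mould corners, bracket foot and rib show clearly in both views. Jig crop: board corners (137,25),(545,135),(24,495); short-stop top face bearing edge (253,138)-(440,187); long-stop bearing edge (470,240)-(366,580). Fitting poses.

```bash
python3 - <<'E'
from h import *
import pickle
from scipy.optimize import least_squares
P={k:pickle.load(open(k+".pkl","rb")) for k in("w1","w2")}
A=lambda o,s:(lambda c:np.array(o)+(np.array(c)+.5)/s-.5)
m1,m2,j=A((208,109),3),A((208,0),3),A((224,116),3.5)
def fit(obs,x0,free=True):
    def res(q):
        r=[];c,s=np.cos(q[2]),np.sin(q[2])
        for v,uv,(X,Y,Z) in obs:
            r.append(proj(P[v],(q[0]+c*X-s*Y,q[1]+s*X+c*Y,Z+(q[3] if free else 0)))[0]-uv)
        return np.ravel(r)
    f=least_squares(res,x0+[0]*free,loss="soft_l1"); print(np.round(f.x,4)); print(np.round(res(f.x).reshape(-1,2),1).tolist())
    return f.x
print("mould")
mo=[("w1",m1((38,30)),(-.052,.062,.028)),("w1",m1((340,13)),(.052,.062,.028)),("w1",m1((349,355)),(.052,-.062,.028)),("w1",m1((73,371)),(-.052,-.062,.028)),
("w2",m2((53,224)),(-.052,-.062,.028)),("w2",m2((368,206)),(.052,-.062,.028))]
fit(mo,[.425,-.01,.07])
print("foot")
fo=[("w1",m1((103,94)),(-.03,.04,.016)),("w1",m1((279,83)),(.03,.04,.016)),("w1",m1((288,309)),(.03,-.04,.016)),("w1",m1((121,319)),(-.03,-.04,.016)),
("w2",m2((115,151)),(-.03,-.04,.016)),("w2",m2((298,142)),(.03,-.04,.016))]
ro=[("w1",m1((167,157)),(-.009,.023,.05)),("w1",m1((217,155)),(.009,.023,.05)),("w1",m1((227,293)),(.009,-.023,.05)),("w1",m1((174,298)),(-.009,-.023,.05)),
("w2",m2((172,64)),(-.009,-.023,.05)),("w2",m2((229,60)),(.009,-.023,.05))]
fit(fo,[.425,-.01,.07]); print("rib"); fit(ro,[.425,-.01,.07]); print("both");fit(fo+ro,[.425,-.01,.07])
print("jig")
jo=[("w2",j((137,25)),(-.065,.08,.018)),("w2",j((545,135)),(.065,.08,.018)),("w2",j((24,495)),(-.065,-.08,.018)),
("w2",j((253,138)),(-.025,.06,.044)),("w2",j((440,187)),(.033,.06,.044)),("w2",j((458,140)),(.033,.074,.044)),
("w2",j((470,240)),(.045,.048,.044)),("w2",j((366,580)),(.045,-.068,.044)),("w2",j((514,250)),(.059,.048,.044)),("w2",j((398,590)),(.059,-.068,.044))]
fit(jo,[.475,-.2,-.17]); b=fit(jo,[.475,-.2,-.17],False)
c,s=np.cos(b[2]),np.sin(b[2]); R=np.array([[c,-s],[s,c]]); print("corner",b[:2]+R@[.045,.06],"home",b[:2]+R@[.015,.02])
E
```

```text
mould
[ 0.4252 -0.0106  0.1238 -0.0029]
[[-0.8, -0.2], [0.8, -0.7], [0.2, -0.2], [-0.5, -0.5], [-0.2, 0.9], [0.5, 0.9]]
foot
[ 0.4248 -0.0115  0.1224  0.0142]
[[-0.1, 0.2], [0.1, 0.5], [-0.0, -0.2], [0.5, -0.5], [-1.5, 0.2], [0.5, -0.3]]
rib
[ 0.4247 -0.0111  0.126   0.0144]
[[-1.5, -0.1], [1.1, -0.5], [0.5, 0.4], [-0.3, -0.2], [-1.3, 0.2], [1.0, 0.2]]
both
[ 0.4247 -0.0113  0.1228  0.0144]
[[-0.1, 0.0], [0.1, 0.3], [-0.0, -0.4], [0.4, -0.7], [-1.5, -0.1], [0.5, -0.7], [-1.4, 0.1], [1.2, -0.3], [0.5, 0.6], [-0.3, -0.0], [-1.3, 0.4], [1.0, 0.5]]
jig
[ 0.4694 -0.2136 -0.1818 -0.0023]
[[-0.6, 0.4], [0.2, 0.2], [0.1, 0.7], [-0.7, -0.0], [1.3, 0.4], [0.4, 0.5], [0.2, -0.7], [-2.8, -0.6], [0.5, -0.2], [-0.1, -0.8]]
[ 0.469  -0.2132 -0.1804]
[[-1.2, 0.1], [0.4, -0.1], [-0.4, 1.3], [-1.0, -0.2], [1.4, 0.3], [0.5, 0.2], [0.4, -0.7], [-2.7, 0.0], [0.8, -0.2], [0.0, -0.2]]
corner [ 0.52402227 -0.1622117 ] home [ 0.48733376 -0.19618159]
```

Call:
move_arm(
  rows="0.085 0.0329 -0.0009 0 -0.6;0.085 0.0329 -0.0009 0 -0.6;0.085 0.0329 -0.0009 0 -0.6;0.085 0.0329 -0.0009 0 -0.6;0.085 0.0329 -0.001 0 -0.7;0.085 0 0 0.03 0;0.085 0 0 0.03 0;0.085 0 0 0.03 0;0.085 0 0 0.03 0;0.085 0 0 0 0",
)

```text
time_s: 4.95
position: [0.4188, -0.0055, 0.1248]
ee_rot: [-3.135, -0.002, 1.699]
ft_force: [-0.1, -0.3, -0.8]
grip_width: 0.0851
grip_force: 0.0
```

Call:
move_arm(
  rows="0.06 0 0 0 0;0.06 0 0 0 0;0.06 0 0 0 0",
)

```text
time_s: 5.2
position: [0.4221, -0.0064, 0.1323]
ee_rot: [3.139, 0.001, 1.697]
ft_force: [0.9, -0.4, 0.1]
grip_width: 0.0599
grip_force: 0.0
```

```bash
python3 - <<'E'
from h import *
o=manip.get_obs(); print(o["position"],o["ee_rot"],o["grip_width"])
t=np.array([.4248,-.0113]);y=o["ee_rot"][2];d=t-o["position"][:2]
print("dx",d@[np.cos(y),np.sin(y)],"dy",d@[np.sin(y),-np.cos(y)],"dz",o["position"][2]-.054,"turn",-np.degrees(np.pi/2+.123-y))
E
```

```text
[ 0.42205413 -0.00640579  0.13228854] [3.13889022e+00 5.23849803e-04 1.69708949e+00] 0.059930387684397526
dx -0.005201094336872124 dy 0.0021075399043605095 dz 0.07828854035829047 turn 0.18868455247148355
```

Call:
move_arm(
  rows="0.06 -0.0026 0.001 0.01 0.1;0.06 -0.0026 0.0011 0.01 0.1;0.06 0 0 0.015 0;0.06 0 0 0.01 0;0.06 0 0 0.005 0;0.06 0 0 0 0;0.06 0 0 0 0;0.06 0 0 0 0;0.06 0 0 0 0;0.06 0 0 0 0",
)

```text
time_s: 6.03
position: [0.4242, -0.0114, 0.0806]
ee_rot: [3.141, 0.0, 1.693]
ft_force: [-0.4, 0.7, 0.4]
grip_width: 0.0603
grip_force: 0.0
```

```bash
python3 - <<'E'
from h import *
o=manip.get_obs(); print(o["position"],o["ee_rot"],o["grip_width"])
t=np.array([.4248,-.0113]);y=o["ee_rot"][2];d=t-o["position"][:2]
print("dx",d@[np.cos(y),np.sin(y)],"dy",d@[np.sin(y),-np.cos(y)],"dz",o["position"][2]-.054,"turn",-np.degrees(np.pi/2+.123-y))
E
```

```text
[ 0.42422292 -0.01139346  0.0805597 ] [3.14072338e+00 2.12426680e-04 1.69319367e+00] 0.06027894857832071
dx 2.229949120752707e-05 dy 0.000584169324741182 dz 0.026559700439768123 turn -0.0345294693128329
```

Call:
move_arm(
  rows="0.06 0 0.0006 0.01 0;0.06 0 0 0.01 0;0.06 0 0 0.006 0;0.06 0 0 0 0;0.06 0 0 0 0;0.03 0 0 0 0;0.03 0 0 0 0;0.03 0 0 0 0;0.03 0 0 0 0",
)

```text
time_s: 6.78
position: [0.4247, -0.0113, 0.0543]
ee_rot: [3.141, 0.0, 1.693]
ft_force: [0.6, -0.5, 0.8]
grip_width: 0.03
grip_force: 0.0
```

Call:
move_arm(
  rows="0.01 0 0 0 0;0.01 0 0 0 0;0.01 0 0 0 0;0.01 0 0 0 0;0.01 0 0 0 0",
)

```text
time_s: 7.2
position: [0.4248, -0.0113, 0.0544]
ee_rot: [3.141, 0.0, 1.693]
ft_force: [-0.3, 0.2, 6.1]
grip_width: 0.0174
grip_force: 60.0
```

Call:
move_arm(
  rows="0 0 0 -0.005 0;0 0 0 -0.008 0;0 0 0 -0.012 0;0 0 0 -0.02 0;0 0 0 -0.025 0;0 0 0 -0.02 0;0 0 0 -0.01 0;0 0 0 0 0;0 0 0 0 0;0 0 0 0 0",
)

```text
time_s: 8.03
position: [0.4241, -0.0113, 0.1528]
ee_rot: [-3.14, -0.0, 1.693]
ft_force: [-0.4, 0.4, -4.0]
grip_width: 0.0172
grip_force: 59.1
```

```bash
python3 - <<'E'
from h import *
o=manip.get_obs(); print(o["position"],o["ee_rot"],o["grip_width"],o["ft_force"],o["wrist_torque"])
# pre-place: 12 mm short of home in jig -x and 12 in -y
th=-.181;R=np.array([[np.cos(th),-np.sin(th)],[np.sin(th),np.cos(th)]])
t=np.array([.4873,-.1962])+R@[-.012,-.012];y=o["ee_rot"][2];d=t-o["position"][:2];print(t)
print("dx",d@[np.cos(y),np.sin(y)],"dy",d@[np.sin(y),-np.cos(y)],"turn",-np.degrees(np.pi/2+th-y))
for c in("wrist","side"):
    p=optics.read_camera(c); save(p,c+"3.png")
a=cv2.imread("pics/wrist3.png")[100:400,120:440]; u,v=proj(p,o["position"])[0].astype(int)
b=cv2.imread("pics/side3.png")[v-75:v+75,u-80:u+80]
cv2.imwrite("pics/lift.png",np.hstack([cv2.resize(a,(400,375)),cv2.resize(b,(400,375))]))
E
```

```text
[ 0.42406713 -0.01127007  0.1527714 ] [-3.14006063e+00 -3.10276593e-04  1.69310109e+00] 0.017150133674736185 [-0.40342763  0.41867605 -4.00910773] [-0.02042295 -0.01276204  0.02939035]
[ 0.47333587 -0.20584381]
dx -0.19913108597261725 dy 0.02516269465510383 turn 17.378082628674544
```

View pics/lift.png

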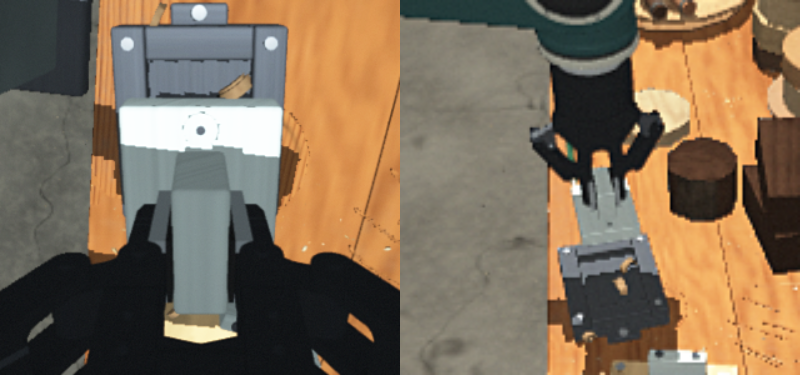

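The bracket hangs level and square in the grip, and the mould is empty. Carrying to 12 mm short of the corner.

Call:
move_arm(
  rows="0 -0.02 0.0025 0 0;0 -0.028 0.0035 0 0;0 -0.028 0.0035 0 0;0 -0.028 0.0035 0 0;0 -0.028 0.0035 0 0;0 -0.028 0.0035 0 0;0 -0.022 0.003 0 0;0 -0.012 0.0015 0 0;0 -0.005 0.0005 0 0;0 0 0 0 0",
)

```text
time_s: 8.97
position: [0.4735, -0.206, 0.1532]
ee_rot: [-3.14, -0.001, 1.692]
ft_force: [0.9, -0.1, -3.9]
grip_width: 0.0174
grip_force: 59.0
```

Call:
move_arm(
  rows="0 0 0 0.01 4;0 0 0 0.01 5;0 0 0 0.01 5;0 0 0 0.01 3.4;0 0 0 0 0;0 0 0 0 0;0 0 0 0 0;0 0 0 0 0",
)

```text
time_s: 9.63
position: [0.4739, -0.2055, 0.1149]
ee_rot: [3.141, 0.0, 1.391]
ft_force: [-0.0, 1.1, -3.6]
grip_width: 0.017
grip_force: 58.8
```

```bash
python3 - <<'E'
from h import *
import pickle
o=manip.get_obs(); print(o["position"],o["ee_rot"],o["grip_width"],o["ft_force"])
th=-.181;R=np.array([[np.cos(th),-np.sin(th)],[np.sin(th),np.cos(th)]])
t=np.array([.4873,-.1962])+R@[-.012,-.012];y=o["ee_rot"][2];d=t-o["position"][:2]
print("dx",d@[np.cos(y),np.sin(y)],"dy",d@[np.sin(y),-np.cos(y)],"turn",-np.degrees(np.pi/2+th-y),"dz",o["position"][2]-.056)
for c in("wrist","side","top"):
    p=optics.read_camera(c); save(p,c+"4.png"); pickle.dump(p,open(c+"4.pkl","wb"))
    print(c,proj(p,[(.524,-.1622,.018),(.524,-.1622,.044)]).round(1).tolist())
a=cv2.imread("pics/wrist4.png")[60:360,120:440]
b=cv2.imread("pics/side4.png")[190:340,180:340]
cv2.imwrite("pics/pre.png",np.hstack([cv2.resize(a,(400,375)),cv2.resize(b,(400,375))]))
E
```

```text
[ 0.47394014 -0.20551171  0.11486519] [3.14050043e+00 2.77734797e-04 1.39146358e+00] 0.016999976343444308 [-0.01906922  1.06691227 -3.58098766]
dx -0.0004345552583077596 dy -0.00053534032064829 turn 0.0955265599752129 dz 0.05886519048711119
wrist [[340.6, 140.3], [348.4, 145.4]]
side [[277.1, 258.7], [277.2, 251.9]]
top [[335.1, 217.7], [336.2, 217.1]]
```

View pics/pre.png

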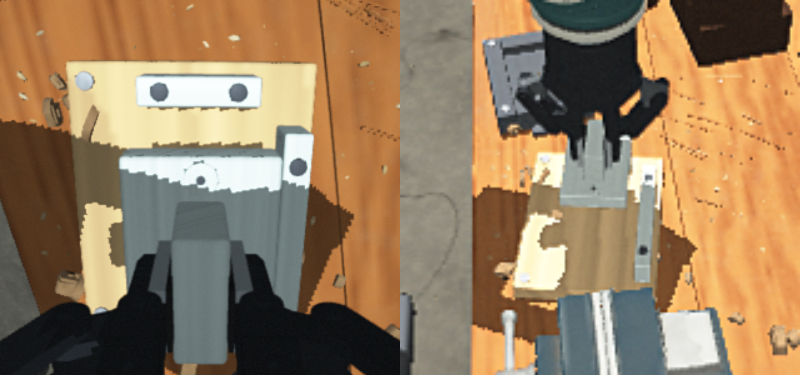

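Wrist view: bracket parallel to both stops, with a gap to each. Lowering.

Call:
move_arm(
  rows="0 0 -0.0005 0.01 0.1;0 0 0 0.015 0;0 0 0 0.015 0;0 0 0 0.01 0;0 0 0 0.003 0;0 0 0 0 0;0 0 0 0 0;0 0 0 0 0",
)

```text
time_s: 10.45
position: [0.4736, -0.2059, 0.0618]
ee_rot: [3.14, 0.0, 1.388]
ft_force: [0.0, 0.9, -2.7]
grip_width: 0.0171
grip_force: 58.9
```

Call:
move_arm(
  rows="0 0 0 0.001 0;0 0 0 0.001 0;0 0 0 0.001 0;0 0 0 0 0;0 0 0 0 0",
)

```text
time_s: 10.87
position: [0.4731, -0.2057, 0.058]
ee_rot: [-3.142, 0.0, 1.388]
ft_force: [0.2, -0.3, -3.8]
grip_width: 0.0174
grip_force: 58.9
```

Call:
move_arm(
  rows="0 0 0 0.0007 0;0 0 0 0.0007 0;0 0 0 0 0;0 0 0 0 0",
)

```text
time_s: 11.2
position: [0.4732, -0.2057, 0.0566]
ee_rot: [-3.142, -0.0, 1.388]
ft_force: [0.7, -0.2, -3.0]
grip_width: 0.017
grip_force: 58.9
```

Call:
move_arm(
  rows="0 0 0 0.0005 0;0 0 0 0 0;0 0 0 0 0",
)

```text
time_s: 11.45
position: [0.4733, -0.2057, 0.0564]
ee_rot: [3.141, 0.0, 1.388]
ft_force: [1.0, -0.7, 1.6]
grip_width: 0.017
grip_force: 59.5
```

Call:
move_arm(
  rows="0 0 0.002 0.0002 0;0 0 0.002 0 0;0 0 0.002 0 0;0 0 0.002 0 0;0 0 0.001 0 0;0 0 0 0 0;0 0 0 0 0",
)

```text
time_s: 12.03
position: [0.4826, -0.2075, 0.0563]
ee_rot: [3.14, 0.0, 1.388]
ft_force: [1.9, -0.7, 4.2]
grip_width: 0.0172
grip_force: 60.1
```

Call:
move_arm(
  rows="0 0 0.001 0 0;0 0 0 0 0;0 0 0.001 0 0;0 0 0 0 0;0 0 0 0 0",
)

```text
time_s: 12.45
position: [0.4835, -0.2077, 0.0564]
ee_rot: [-3.14, -0.0, 1.388]
ft_force: [-11.9, 1.5, 13.0]
grip_width: 0.0171
grip_force: 61.4
```

Call:
move_arm(
  rows="0 0.002 0 0 0;0 0.002 0 0 0;0 0.002 0 0 0;0 0.002 0 0 0;0 0.001 0 0 0;0 0 0 0 0;0 0 0 0 0",
)

```text
time_s: 13.03
position: [0.4851, -0.1992, 0.0564]
ee_rot: [-3.14, 0.001, 1.387]
ft_force: [-12.2, -1.5, 12.3]
grip_width: 0.0172
grip_force: 61.2
```

Call:
move_arm(
  rows="0 0.001 0 0 0;0 0 0 0 0;0 0.001 0 0 0;0 0 0 0 0;0 0 0 0 0",
)

```text
time_s: 13.45
position: [0.4855, -0.1974, 0.0564]
ee_rot: [-3.14, 0.001, 1.387]
ft_force: [-12.4, -2.1, 12.8]
grip_width: 0.0171
grip_force: 61.1
```

Call:
move_arm(
  rows="0 0.001 0 0 0;0 0 0 0 0;0 0.001 0 0 0;0 0 0 0 0;0 0 0 0 0",
)

```text
time_s: 13.87
position: [0.4857, -0.196, 0.0564]
ee_rot: [-3.14, 0.002, 1.387]
ft_force: [-13.1, -8.7, 11.1]
grip_width: 0.0168
grip_force: 61.1
```

Call:
move_arm(
  rows="0 0.0005 0 0 0;0 0 0 0 0;0 0.0005 0 0 0;0 0 0 0 0;0 0 0 0 0",
)

```text
time_s: 14.28
position: [0.4858, -0.1959, 0.0565]
ee_rot: [-3.141, 0.004, 1.387]
ft_force: [-14.6, -17.8, 10.4]
grip_width: 0.0169
grip_force: 60.8
```

Call:
move_arm(
  rows="0 0 0.0005 0.0003 0;0 0 0 0 0;0 0 0 0 0;0 0 0 0 0",
)

```text
time_s: 14.62
position: [0.4858, -0.196, 0.0564]
ee_rot: [-3.139, 0.004, 1.387]
ft_force: [-21.2, -16.0, 17.2]
grip_width: 0.0173
grip_force: 62.0
```

```bash
python3 - <<'E'
from h import *
o=manip.get_obs(); print(o["position"],o["ee_rot"],o["ft_force"],o["wrist_torque"])
th=-.181;R=np.array([[np.cos(th),-np.sin(th)],[np.sin(th),np.cos(th)]])
print("jig force",R.T@o["ft_force"][:2])
for c in("wrist","side"):
    p=optics.read_camera(c); save(p,c+"5.png")
a=cv2.imread("pics/wrist5.png")[70:270,190:400]
b=cv2.imread("pics/side5.png")[220:320,200:305]
cv2.imwrite("pics/fin.png",np.hstack([cv2.resize(a,(400,381),interpolation=2),cv2.resize(b,(400,381),interpolation=2)]))
E
```

```text
[ 0.4858056  -0.19596519  0.0564253 ] [-3.13926474  0.00419903  1.387058  ] [-21.21219258 -16.02772977  17.20957832] [-2.42973203  3.4432236  -0.18244304]
jig force [-17.98046887 -19.58438089]
```

View pics/fin.png

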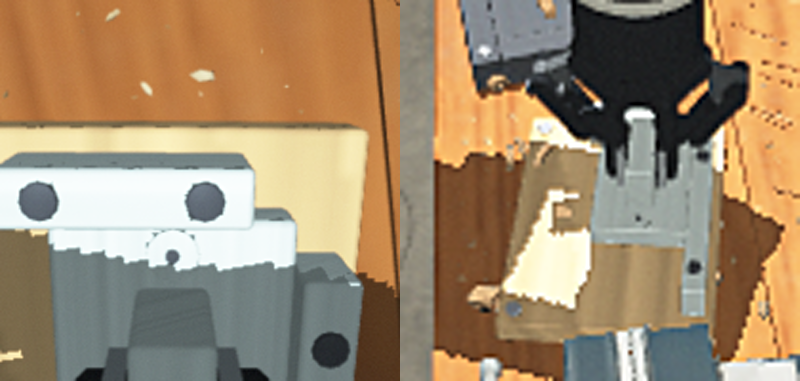

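The wrist view shows the foot seated against both stops, at about 18 N on the long stop and 20 N on the short one. It is flat on the board, at the same height as first contact.

```bash
python3 -c "
from workcell import manip
print(manip.job_done())"
```

```text
the job is handed in; nothing more can be done
None
```

The bracket is out of the mould, flat on the jig board and still gripped, pressed into the corner with about 18 N on the long stop and 20 N on the short stop. I handed it in at about 15 s; no result was reported back.

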